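Load the check weight on the balance and close the draught shield

TASK

Get the balance ready for its daily check: slide the draught shield's top cover back, set the larger of the two check weights gently and upright on the middle of the pan, and slide the cover fully home again so that no draught reaches the pan. Leave the smaller weight standing where it is.

Things in the scene. Friction and masses are not known exactly. Their poses are not given: they have to be found in the camera images.
- balance: White laboratory balance fixed to the bench. Origin: bench level under the pan's middle; x from its display (robot side) to its back. Round pan in a square chamber of clear panes, inside -75 to 75 mm in x and y; panes and rails up to 173 mm above the bench, rails at y +-77 to 90 mm. White housing behind it, x 79 to 140 mm, 158 mm high; low keypad in front, x -138 to -82 mm, 60 mm high.
- pan (a point): Middle of the upper face of the round steel pan (90 mm across), 70 mm above the bench.
- draft_cover (a joint): The chamber's flat clear cover, 165 mm long (x), running in rails, its upper face 167 mm above the bench. 0 = fully home (chamber shut); grows in m as it slides along the balance's +x to 0.15 = fully back, overhanging the rear; the chamber is then open from x -75 to 65 mm. It stays where it is left.
- cover_grip (a point): Middle of the top of the cover's black grip bar, 193 mm above the bench; moves with the cover. The bar runs along the balance's y: 60 mm long, 12 mm thick in x, and stands 21 mm above a low pad on the cover. Cover home: at balance x -70.5 mm, y 0.
- weight_tray: Low wooden tray, 148 mm (x) by 88 mm (y), rim 14 mm high and 6 mm wide, floor 8 mm above the bench. Origin: underside centre. The two weights stand 72 mm apart on its x line.
- large_weight: The larger check weight, stainless steel, about 0.5 kg, 72 mm tall: cylinder 42 mm across and 44 mm high, a neck, and a round knob 28 mm across, from 58 to 72 mm. Origin: centre of its underside; z up along its axis.
- small_weight: The smaller check weight, same shape, 52 mm tall: cylinder 30 mm across and 32 mm high, knob 20 mm across, from 38 to 52 mm. Origin: centre of its underside; z up.
Things that resemble listed ones, but are neither listed nor needed, are in the scene too. What is shaped like the large_weight but orange is not meant.

How it is judged:
By the outcome, as a careful person would: the job done as asked, in the order asked, and still so for the second after the job is handed in, with the robot touching nothing.
It also fails if it takes over 64 s, if anything falls off the work surface, if the arm or the gripper's body presses on something with over 40 N, if the wrist force passes 120 N, or if a joint passes its speed limit or range.

ROBOT

A 6-joint arm with a two-finger parallel gripper is mounted at the origin on a cart in front of the work surface, level with it; the furniture and walls round the work are solid. World frame = base frame: x ahead of the robot, y to its left, z up, the work surface at z = 0. Lengths are in mm, angles in rad, forces in N, time in s.
With the tool pointing down it reaches from about 350 to 975 mm from the base axis. Payload 7.1 kg.
Tool frame: the origin (TCP) lies on the front face of the gripper's body, between the roots of the fingers; the fingertips stand 80 mm ahead of it and the grasp point (between the pads) lies 61 mm ahead of it (env.tips_ahead is the distance from the TCP to the fingertips, in mm); z points along the fingers, y is the line along which they close (so a half turn about z gives the same grasp; the last joint's range is limited). The gripper opens to 88 mm and grips with 3 to 60 N. Pads are 20 mm wide; open, the fingers measure 115 mm over their backs; the gripper's body (75 mm by 178 mm) begins 61 mm behind the grasp point.
Start: joints at [1.107, 0.423, 1.63, -0, 1.089, -0.019], TCP at [268.891, 564.184, 302.675] pointing down, gripper open.
Joint ranges: [-3, 3], [-0.9, 2.11], [0.09, 2.58], [-1.31, 4.45], [0.11, 2.69], [-2.54, 2.54]. Speed limits (rad/s): [2.39, 2.39, 3.01, 3.14, 3.14, 3.14].

INTERFACE

Orientations are given as a unit quaternion [x, y, z, w].
In Python, from station import env, set_gripper, viewer, workorder gives the robot as it stands. Calls block until the motion is done:
- env.reach(position, orientation): joint-space move of the TCP to a pose.
- env.move_l(position, rot=None, rate=150, f_stop=None): straight line of the TCP; rot=None keeps the orientation; rate is the mean speed in mm/s. With f_stop (N) it stops when the force on the tool has changed by that much, and returns True; else False.
- env.move_joints(angles): joint-space move.
- set_gripper(opening): finger opening in mm; the grip force is fixed at half the most; returns when the fingers have stopped.
- env.hold(seconds).
- env.ik(position, orientation): joint angles nearest the present ones, or None.
- env.read_state(): the state.
- viewer.camera(name): name is "side" or "top" or "wrist"; returns the picture (420x560x3 uint8, blue, green, red); there is no depth.
- viewer.camera_params(name): a dict with "fx", "fy", "cx", "cy" (pixels), "dist" ([k1, k2, p1, p2, k3] as OpenCV has them; the pictures are not rectified), "pose" (4x4, takes a point from camera to world coordinates); the wrist camera has in their place "tool_from_camera" (4x4, takes a point from camera to tool coordinates, whose origin is the TCP and whose axes are the flange's). Camera axes: x right, y up, looking along -z (the intrinsics and any distortion apply to the point x, -y, -z); pixel columns grow to the right and rows downward; lengths in mm; the calibration is good to about 2 mm. A picture is of the moment at which its call begins: read the wrist's pose just before it. camera_params takes no time and is no camera call.
A pose or a line that the arm cannot do raises env.IKError and nothing moves.
- workorder.sign_off(): hands the job in; it is judged then, once.
The state is a dict: "time_s": time; "qpos": joint angles; "dq": joint speeds; "tau": joint torques, N m; "tool_pos": TCP position; "orientation": TCP orientation; "force": force on the tool from outside, world axes, zero at the start; "wrist_torque": the same for the moment, N m; "width": finger opening in mm; "grip_force": force on a finger pad.
Only numpy, scipy, OpenCV 4.12 (cv2) and the standard library are available. Lean on these libraries where they do the work, as an engineer would, in place of code of your own. Each camera call takes 0.05 s, during which the arm holds its last target. There are 200 camera calls.

## Working session

There is one attempt and no reset: what is moved stays moved. The work goes in short steps, each a Python script; the robot and the scene stay as the last script left them, time stands still between calls to the robot, and variables do not carry over. Pictures are saved under pics/ and viewed, at most 10 in all, crops included, and the job is handed in when it is done.

```bash
ls; mkdir -p pics; python3 - <<'E'
from station import env, viewer
import cv2, numpy as np
for n in ("top","side"):
    cv2.imwrite(f"pics/{n}0.png",viewer.camera(n)); p=viewer.camera_params(n)
    print(n,{k:(np.round(v,3).tolist()) for k,v in p.items()})
print(viewer.camera_params("wrist"), env.read_state())
E
```

```text
pics
top {'fx': 474.342, 'fy': 474.342, 'cx': 281.476, 'cy': 208.554, 'dist': [-0.128, 0.0, 0.0, 0.0, 0.0], 'pose': [[-0.003, 0.998, -0.067, 451.756], [-1.0, -0.002, 0.02, -145.027], [0.02, 0.067, 0.998, 1051.071], [0.0, 0.0, 0.0, 1.0]]}
side {'fx': 419.577, 'fy': 419.577, 'cx': 281.659, 'cy': 210.479, 'dist': [-0.019, 0.0, 0.0, 0.0, 0.0], 'pose': [[-0.846, 0.196, -0.496, 46.378], [-0.534, -0.29, 0.794, 534.299], [0.012, 0.937, 0.35, 446.663], [0.0, 0.0, 0.0, 1.0]]}
{'fx': 352.4049384845593, 'fy': 352.4049384845593, 'cx': 277.986093375075, 'cy': 216.79861101709147, 'dist': array([-0.01001503,  0.        ,  0.        ,  0.        ,  0.        ]), 'tool_from_camera': array([[ 2.66514650e-05,  9.62033997e-01,  2.72929640e-01,
         7.54018630e+01],
       [ 9.99999971e-01,  3.95607355e-05, -2.37094940e-04,
         4.66344420e-01],
       [-2.38890690e-04,  2.72929639e-01, -9.62033968e-01,
        -8.30894460e+01],
       [ 0.00000000e+00,  0.00000000e+00,  0.00000000e+00,
         1.00000000e+00]])} {'time_s': 0.1, 'qpos': array([ 1.10697096e+00,  4.23781214e-01,  1.63059610e+00, -2.29620115e-05,
        1.08861231e+00, -1.89559377e-02]), 'dq': array([ 1.27567984e-03, -2.58006452e-03, -3.90790490e-03, -7.43066935e-04,
       -5.61019365e-05, -7.79961285e-04]), 'tau': array([ 4.77979938e-05, -5.45614743e+01, -2.74320942e+01,  6.44714548e-02,
        1.89144997e-02, -1.00570790e-05]), 'tool_pos': array([268.74428807, 563.83911012, 301.97573811]), 'orientation': array([ 2.20599753e-01,  9.75364168e-01, -6.80667642e-04, -1.57102456e-04]), 'force': array([-0.18409759,  0.48140131, -0.56742031]), 'wrist_torque': array([ 0.03394205, -0.0030209 , -0.02083477]), 'grip_force': 0.0, 'width': 87.77087277081876}
```

View pics/top0.png

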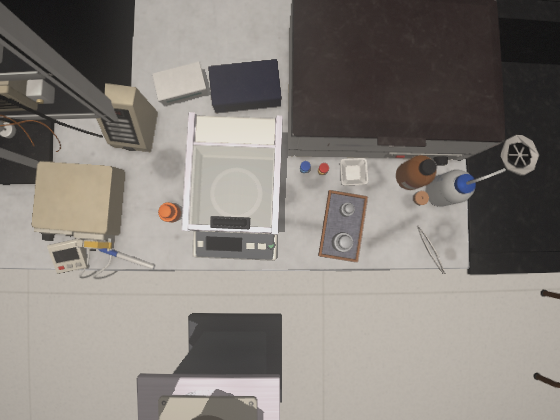

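View pics/side0.png

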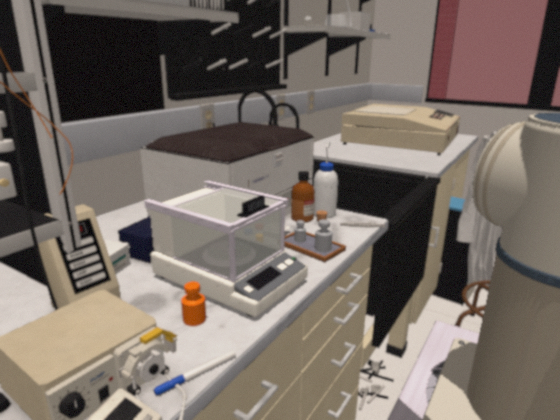

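Top view, image up = world +x, image left = +y: the balance is at about (236,185) with its grip bar at (230,223). Candidates for the large weight are steel (343,242), smaller steel (348,209), orange (168,212, excluded) and the brown-capped item (421,198, not steel). I choose (343,242) and check it in a close crop.

```bash
cat > h.py <<'E'
from station import env, set_gripper, viewer, workorder
import cv2, numpy as np
from scipy.spatial.transform import Rotation as R
def rays(p, px, pose=None):
    K=np.array([[p['fx'],0,p['cx']],[0,p['fy'],p['cy']],[0,0,1]])
    u=cv2.undistortPoints(np.asarray(px,float).reshape(-1,1,2),K,np.array(p['dist']))[:,0]
    d=np.c_[u[:,0],-u[:,1],-np.ones(len(u))]
    T=np.array(p['pose']) if pose is None else pose
    return T[:3,3], d@T[:3,:3].T
def plane(p,px,z,pose=None):
    o,d=rays(p,px,pose); return o+d*((z-o[2])/d[:,2])[:,None]
def quat(yaw):  # tool down, tool x axis at yaw in world
    return (R.from_euler('z',yaw)*R.from_euler('x',np.pi)).as_quat()
def wrist():
    s=env.read_state(); p=viewer.camera_params('wrist'); im=viewer.camera('wrist')
    T=np.eye(4); T[:3,:3]=R.from_quat(s['orientation']).as_matrix(); T[:3,3]=s['tool_pos']
    return im,p,T@p['tool_from_camera']
E
python3 - <<'E'
from h import *
im=cv2.imread('pics/top0.png'); p=viewer.camera_params('top')
cv2.imwrite('pics/crop.png',cv2.resize(im[105:270,180:380],None,fx=3.6,fy=3.6,interpolation=cv2.INTER_CUBIC))
hsv=cv2.cvtColor(im,cv2.COLOR_BGR2HSV)
# grip bar
m=np.zeros(im.shape[:2],np.uint8); m[212:232,200:262]=(im[212:232,200:262].max(2)<60)*255
r=cv2.minAreaRect(np.argwhere(m)[:,::-1].astype(np.float32)); print('bar',r, plane(p,cv2.boxPoints(r),193).round(1).tolist(), plane(p,[r[0]],185))
# tray
m=np.zeros(im.shape[:2],np.uint8); a=hsv[185:266,312:374]; m[185:266,312:374]=((a[...,1]>70)&((a[...,0]<20)|(a[...,0]>170)))*255
r=cv2.minAreaRect(np.argwhere(m)[:,::-1].astype(np.float32)); print('tray',r, plane(p,cv2.boxPoints(r),14).round(1).tolist())
print('large',plane(p,[(343.5,242)],72),'small',plane(p,[(348,209)],52))
print('box',plane(p,[(289,155),(289,133)],0),plane(p,[(289,133)],250))
print('rails',plane(p,[(190,114),(283,117),(279,232),(185,231)],173).round(1).tolist())
E
```

```text
bar ((0.0, 0.0), (0.0, 0.0), 0.0) [[931.6, 403.8, 193.0], [931.6, 403.8, 193.0], [931.6, 403.8, 193.0], [931.6, 403.8, 193.0]] [[936.10160845 408.86660791 185.        ]]
tray ((342.8094482421875, 225.70675659179688), (39.45853805541992, 66.64801025390625), 8.972626686096191) [[418.1, -246.1, 14.0], [562.6, -270.2, 14.0], [549.0, -356.8, 14.0], [404.1, -331.8, 14.0]]
large [[ 447.66754008 -293.33988694   72.        ]] small [[ 517.4483141  -306.73738954   52.        ]]
box [[ 642.46712368 -183.81592507    0.        ]
 [ 692.7341961  -184.05189826    0.        ]] [[ 635.41696444 -174.76962247  250.        ]]
rails [[690.2, 9.6, 173.0], [683.9, -166.4, 173.0], [467.1, -158.3, 173.0], [469.2, 15.9, 173.0]]
```

View pics/crop.png

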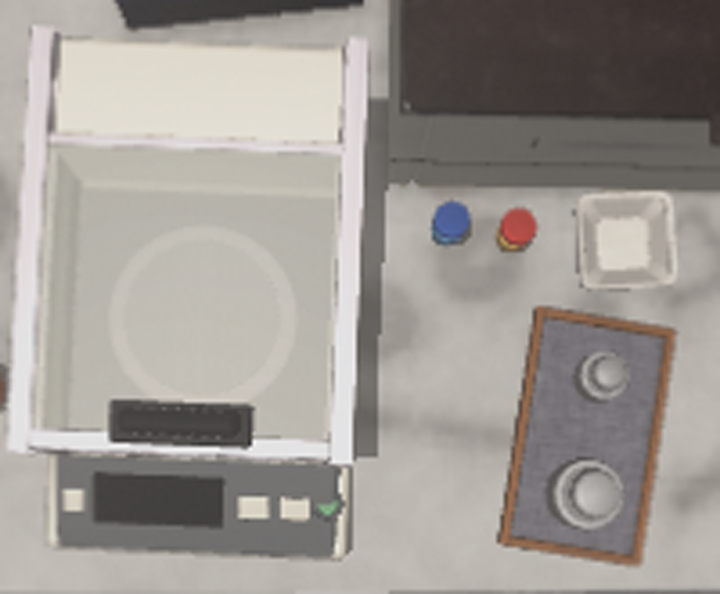

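The crop shows a stainless large weight at (344,242), a distinctly smaller one at (349,209), and the black bar on its pad at about (230,222). One wrist view from above should cover everything.

```bash
python3 - <<'E'
from h import *
env.reach([480,-90,400],quat(np.pi/2))
im,p,T=wrist(); np.save('T1.npy',T); cv2.imwrite('pics/w1.png',im)
s=env.read_state(); print(s['time_s'],s['qpos'],s['tool_pos'],s['force'])
E
```

```text
2.6167 [-2.08528344e-01  1.09307624e-01  1.81983250e+00  9.06177805e-05
  1.21269449e+00 -2.09717064e-01] [480.18018842 -89.42482296 399.85229992] [-0.21186032 -0.3351823   0.01402814]
```

View pics/w1.png

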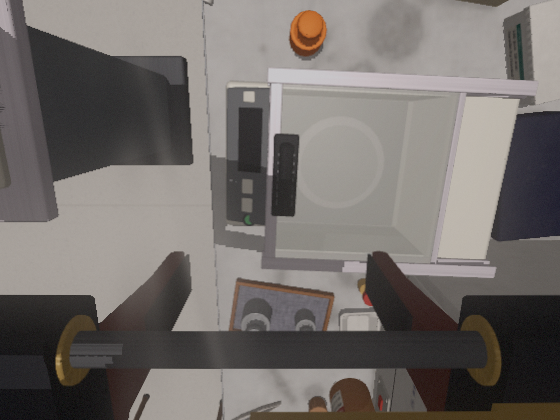

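Wrist view: the balance fills (228–535, 70–275), the bar on its pad is at (285,174), and the tray weights at (256,322) and (305,325) are partly hidden by the gripper. I take a second view with the tool moved past the tray, and measure the balance from this one.

```bash
python3 - <<'E'
from h import *
im=cv2.imread('pics/w1.png'); p=viewer.camera_params('wrist'); T=np.load('T1.npy')
m=np.zeros(im.shape[:2],np.uint8); m[120:225,268:303]=(im[120:225,268:303].max(2)<75)*255
n,l,st,c=cv2.connectedComponentsWithStats(m); i=1+st[1:,4].argmax(); print('bar',st[i],c[i])
r=cv2.minAreaRect(np.argwhere(l==i)[:,::-1].astype(np.float32)); print(r, plane(p,cv2.boxPoints(r),180,T).round(1).tolist(), plane(p,[r[0]],180,T))
q=plane(p,[(269,72),(533,84),(262,269),(493,276)],173,T); print('rails',q.round(1).tolist())
for a,b in((0,1),(2,3)): print(np.degrees(np.arctan2(*(q[b]-q[a])[1::-1])))
env.reach([480,-350,400],quat(np.pi/2))
im,p,T=wrist(); np.save('T2.npy',T); cv2.imwrite('pics/w2.png',im); print(env.read_state()['time_s'])
E
```

```text
bar [ 271  134   28   82 1912] [284.31537657 174.67573222]
((284.4751281738281, 174.80999755859375), (24.287134170532227, 81.40851593017578), 2.544804573059082) [[473.1, -98.1, 180.0], [476.5, -27.4, 180.0], [496.8, -28.2, 180.0], [494.8, -99.1, 180.0]] [[485.32427404 -62.10541893 180.        ]]
rails [[472.3, 21.6, 173.0], [691.6, 13.1, 173.0], [464.6, -153.6, 173.0], [687.1, -160.9, 173.0]]
-2.2142059810411707
-1.8713516874136242
3.6833
```

View pics/w2.png

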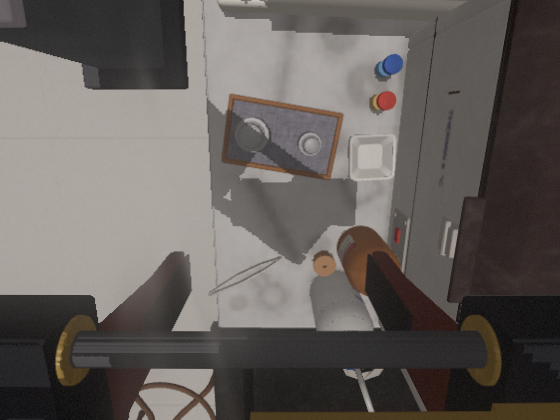

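Wrist view 2: the tray spans (222–342, 95–178), with the large weight at about (252,135) and the small at (311,144), both clear. I now compute the pan, tray and weight positions and crop the large weight.

```bash
python3 - <<'E'
from h import *
p=viewer.camera_params('wrist'); pt=viewer.camera_params('top'); T1,T2=np.load('T1.npy'),np.load('T2.npy')
print('pan w',plane(p,[(341,162)],70,T1),'pan t',plane(pt,[(236.4,193.1)],70))
im=cv2.imread('pics/w2.png'); hsv=cv2.cvtColor(im,cv2.COLOR_BGR2HSV)
m=np.zeros(im.shape[:2],np.uint8); a=hsv[85:190,215:348]; m[85:190,215:348]=((a[...,1]>90)&(a[...,0]<20))*255
r=cv2.minAreaRect(np.argwhere(m)[:,::-1].astype(np.float32)); q=plane(p,cv2.boxPoints(r),14,T2); print('tray',r,q.round(1).tolist(),q.mean(0))
print('w2 large',plane(p,[(252,135)],80,T2),'small',plane(p,[(311,145)],60,T2))
print('top large',plane(pt,[(343.9,242)],80),'small',plane(pt,[(348.9,208.8)],60))
a=cv2.resize(im[90:185,215:350],None,fx=5,fy=5,interpolation=cv2.INTER_CUBIC)
b=cv2.resize(cv2.imread('pics/w1.png')[60:280,220:400],None,fx=2,fy=2)
cv2.imwrite('pics/c2.png',a)
E
```

```text
pan w [[553.25163771 -64.44420153  70.        ]] pan t [[549.75890782 -71.61009392  70.        ]]
tray ((280.3087158203125, 137.08389282226562), (114.2928237915039, 68.18177795410156), 10.007979393005371) [[400.4, -329.1, 14.0], [419.1, -244.9, 14.0], [562.2, -268.9, 14.0], [550.5, -355.6, 14.0]] [ 483.04234778 -299.61814603   14.        ]
w2 large [[ 450.6798318  -292.73440366   80.        ]] small [[ 518.63952138 -305.16244712   60.        ]]
top large [[ 447.69636591 -292.95558683   80.        ]] small [[ 517.34100363 -307.35875207   60.        ]]
```

View pics/c2.png

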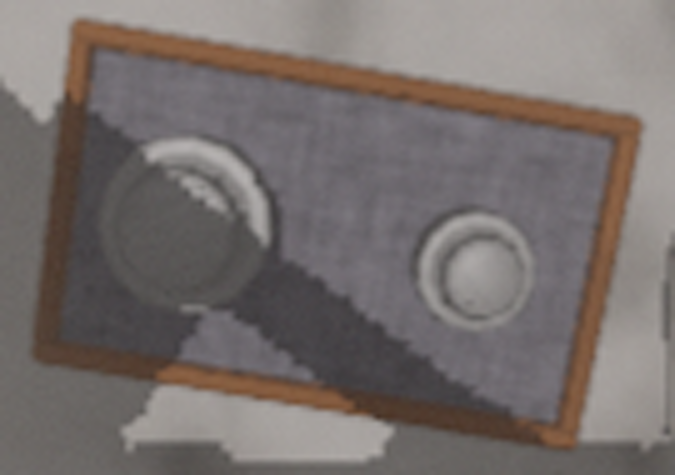

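Crop: the steel large weight is at crop (187,224), wide and half in shadow, and the smaller one is at (478,268). Choice confirmed. The top and wrist estimates of the weight agree within 3 mm. Now I open the cover by pushing with the fingers loosely straddling the bar.

```bash
cat >> h.py <<'E'
O=np.array([551.,-68.5]); YB=np.radians(-2.05); YT=np.radians(-9.5); W=np.array([448.5,-293.3])
def bal(x,y,z): return [*(O+R.from_euler('z',YB).as_matrix()[:2,:2]@[x,y]),z]
def st(tag=''):
    s=env.read_state(); print(tag,round(s['time_s'],2),s['tool_pos'].round(1),s['force'].round(1),round(s['width'],1))
E
python3 - <<'E'
from h import *
q=quat(np.pi/2+YB)
print(plane(viewer.camera_params('top'),[(230.6,221.7)],193), bal(-70.5,0,193))
env.reach(bal(-69,0,310),q); set_gripper(44)
print(env.move_l(bal(-69,0,259),rate=80,f_stop=8)); st('down')
print(env.move_l(bal(-69+164,0,259),rate=80,f_stop=25)); st('slid')
im,p,T=wrist(); cv2.imwrite('pics/w3.png',im)
cv2.imwrite('pics/t3.png',viewer.camera('top'))
E
```

```text
[[485.52531301 -70.48777435 193.        ]] [np.float64(480.5451206396515), np.float64(-65.97810104906286), 193]
False
down 6.44 [482.3 -66.1 259.2] [-0.4 -0.7  0.3] 43.9
False
slid 8.64 [645.9 -71.8 259.2] [-0.3 -0.1 -1.5] 44.3
```

View pics/t3.png

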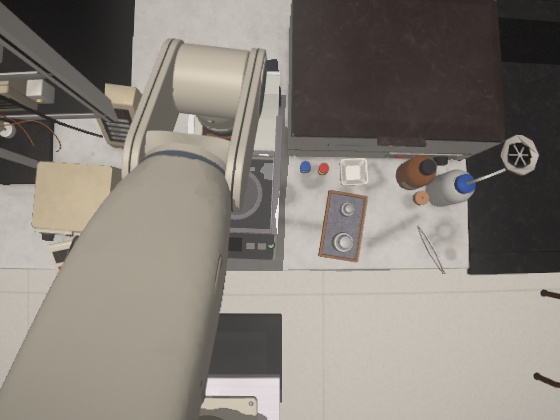

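The arm hides the cover in this view. I lift and take a clean wrist view of the open chamber.

```bash
python3 - <<'E'
from h import *
env.move_l(bal(95,0,320),rate=150)
env.reach(bal(-110,0,340),quat(YB))
im,p,T=wrist(); np.save('T4.npy',T); cv2.imwrite('pics/w4.png',im); st()
E
```

```text
10.72 [441.5 -64.6 339.7] [ 0.4 -0.1  0.4] 43.9
```

View pics/w4.png

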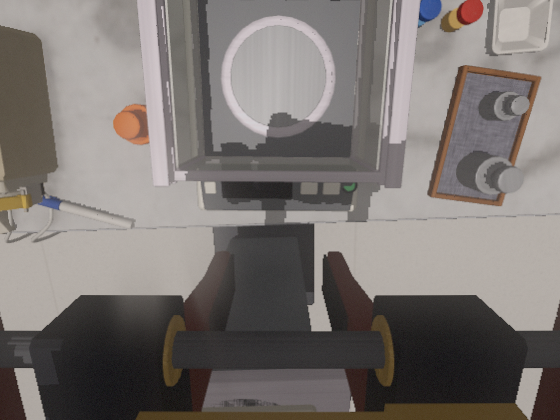

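The chamber is open: the pan with its white ring is centred near (279,78) and no cover edge shows in view. Next I fit the ring ellipse and compute the pan middle.

```bash
python3 - <<'E'
from h import *
im=cv2.imread('pics/w4.png'); p=viewer.camera_params('wrist'); T=np.load('T4.npy')
g=cv2.cvtColor(im,cv2.COLOR_BGR2GRAY)
m=np.zeros_like(g); m[8:146,210:348]=(g[8:146,210:348]>185)*255
n,l,s,c=cv2.connectedComponentsWithStats(m); i=1+s[1:,4].argmax(); print(s[i])
cs,_=cv2.findContours((l==i).astype(np.uint8),cv2.RETR_CCOMP,cv2.CHAIN_APPROX_NONE)
for k in sorted(cs,key=len)[-2:]:
    q=plane(p,k.reshape(-1,2),70,T)[:,:2].astype(np.float32); e=cv2.fitEllipse(q); print('ring',e, e[0]-O)
# rail outer edges at z173 & inner: white rows
q=plane(p,[(152,183),(139,0),(400,186),(415,0)],173,T); print(q.round(1).tolist(),(q[0]+q[2])/2,(q[1]+q[3])/2)
print('view top at z167',plane(p,[(279,0)],167,T), 'pred corner',bal(-82,90,173),bal(-82,-90,173))
print('large knob',plane(p,[(510,179)],80,T),'small',plane(p,[(518,105)],60,T))
E
```

```text
[ 223   18  109  117 1943]
ring ((600.31787109375, -71.59837341308594), (1.7216870784759521, 2.699579954147339), 177.93026733398438) [49.31787109 -3.09837341]
ring ((550.3919677734375, -67.12666320800781), (97.219482421875, 97.93275451660156), 54.90201187133789) [-0.60803223  1.37333679]
[[473.1, 25.6, 173.0], [589.7, 18.6, 173.0], [464.7, -152.5, 173.0], [583.6, -155.1, 173.0]] [468.89650978 -63.4528274  173.        ] [586.64308217 -68.25952323 173.        ]
view top at z167 [[588.10893175 -69.59550448 167.        ]] pred corner [np.float64(472.2719262132733), np.float64(24.375671722102297), 173] [np.float64(465.83303527471037), np.float64(-155.50912664474498), 173]
large knob [[ 449.06380724 -292.79572469   80.        ]] small [[ 518.99679911 -303.42021727   60.        ]]
```

The pan middle agrees with my estimate to 1.5 mm, so I pick the large weight.

```bash
sed -i 's/O=np.array(\[551.,-68.5\])/O=np.array([550.6,-67.6])/' h.py; python3 - <<'E'
from h import *
q=quat(YT)
env.reach([*W,250],q); set_gripper(64)
print(env.move_l([*W,135],rate=90,f_stop=8)); st('down')
set_gripper(0); env.hold(.2); st('grip'); print(env.read_state()['grip_force'])
env.move_l([*W,150],rate=40); env.hold(.2); st('lift')
env.move_l([*W,350],rate=150); st('up')
cv2.imwrite('pics/s5.png',viewer.camera('side')[150:330,120:400])
E
```

```text
False
down 13.64 [ 448.8 -293.5  135.5] [ 0.6  0.3 -0.3] 64.2
grip 14.51 [ 448.6 -293.5  135.1] [-0.8 -1.8  1.5] 26.9
30.000078678131104
lift 15.23 [ 448.4 -293.2  149.8] [-0.1 -0.5 -4.8] 27.2
up 16.72 [ 448.1 -293.   349. ] [ 0.5  0.3 -5.6] 27.4
```

View pics/s5.png

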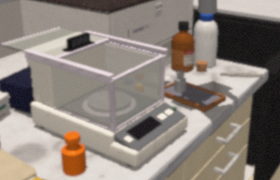

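The side crop shows the cover back with its grip at (75,42), and only the small weight left on the tray. The force reads about 5 N, so the large one is held. Now I place it.

```bash
python3 - <<'E'
from h import *
q=quat(YB)
env.reach(bal(0,0,350),q); st('over')
env.move_l(bal(0,0,208),rate=100); env.hold(.3); st('near')
print(env.move_l(bal(0,0,195),rate=12,f_stop=2.0)); st('touch')
E
```

```text
over 17.74 [550.4 -68.3 349.8] [-0.7 -0.9 -4.7] 27.2
near 19.61 [550.7 -67.6 208.3] [-0.6 -0.6 -4.4] 27.5
True
touch 20.45 [550.5 -67.7 197. ] [-0.8 -1.1  5.5] 27.3
```

```bash
python3 - <<'E'
from h import *
set_gripper(50); env.hold(.2); st('rel')
print(env.move_l(bal(0,0,330),rate=90,f_stop=6)); st('up')
env.reach(bal(-110,0,360),quat(YB))
im,p,T=wrist(); np.save('T6.npy',T); cv2.imwrite('pics/w6.png',im); st()
E
```

```text
rel 21.22 [549.4 -67.4 195.8] [ 0.5 -0.2  0.6] 49.8
False
up 22.86 [550.3 -67.6 329.4] [-0.7 -0.2 -0.6] 49.8
 23.44 [441.3 -63.8 360.2] [ 0.   0.  -0.3] 50.0
```

View pics/w6.png

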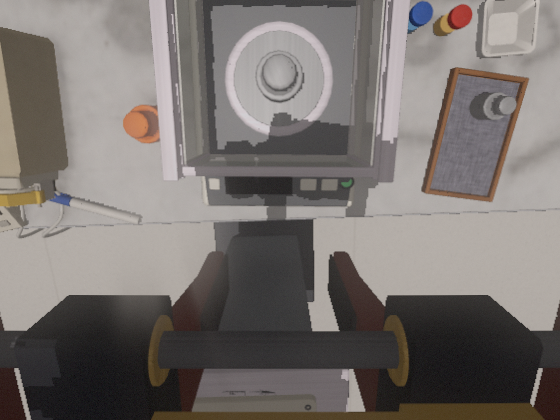

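The weight stands upright, its cylinder at (280,78) in a ring centred at (279,80), and the small weight is still on the tray at (500,105). Now I close the cover against its stop.

```bash
python3 - <<'E'
from h import *
q=quat(np.pi/2+YB)
env.reach(bal(80,0,320),q)
print(env.move_l(bal(80,0,259),rate=80,f_stop=8)); st('down')
print(env.move_l(bal(-75,0,259),rate=70,f_stop=25)); st('slid')
print(env.move_l(bal(-105,0,259),rate=25,f_stop=20)); st('stop')
E
```

```text
False
down 25.72 [630.9 -70.5 259.4] [-0.4  0.2  0.6] 50.2
False
slid 28.08 [475.7 -65.  258.9] [ 0.4 -0.3  1.1] 49.9
True
stop 28.81 [461.4 -64.5 259.4] [0.9 0.4 1.1] 50.2
```

```bash
python3 - <<'E'
from h import *
print(env.move_l(bal(-105,0,259),rate=12,f_stop=15)); st('stop2')
env.move_l(bal(-78,0,259),rate=60); env.move_l(bal(-78,0,330),rate=120)
env.reach([480,-90,400],quat(np.pi/2)); im,p,T=wrist(); cv2.imwrite('pics/w7.png',im); st()
a=cv2.imread('pics/w1.png')
cv2.imwrite('pics/cmp.png',np.hstack([a[60:290,220:540],im[60:290,220:540]]))
for x in(a,im):
    m=np.zeros(x.shape[:2],np.uint8); m[120:225,268:303]=(x[120:225,268:303].max(2)<75)*255
    n,l,s,c=cv2.connectedComponentsWithStats(m); i=1+s[1:,4].argmax(); print(s[i],c[i])
E
```

```text
True
stop2 29.3 [461.1 -64.5 259.2] [0.8 0.6 0.6] 49.7
 30.82 [479.4 -89.9 398.8] [ 0.1  0.7 -0.5] 49.9
[ 271  134   28   82 1912] [284.31537657 174.67573222]
[ 268  133   25   82 1831] [279.15456035 172.79082469]
```

View pics/cmp.png

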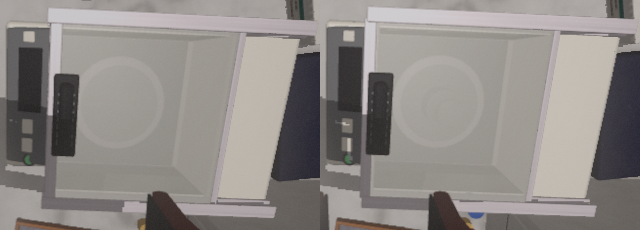

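The bar is now at the position predicted for fully home (it started about 4 mm open). The weight shows through the cover at the pan's middle, and the gripper is clear of everything.

```bash
python3 -c "
from h import *
print(workorder.sign_off())"
```

```text
the job is handed in; nothing more can be done
None
```

The job is handed in at about 31 s of robot time: the large weight stands upright on the middle of the pan, the cover is pushed home against its stop, and the small weight still stands on the tray.

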